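# Show a board's solder side to the inspection camera

## Robot

A 6-joint arm with a two-finger parallel gripper is mounted at the origin on a cart in front of the work surface, level with it; the furniture and walls round the work are solid. World frame = base frame: x ahead of the robot, y to its left, z up, the work surface at z = 0. Lengths are in m, angles in rad, forces in N, time in s.
With the tool pointing down it reaches from about 0.275 to 1 m from the base axis. Payload 8.4 kg.
Tool frame: the origin (TCP) lies on the centre line of the jaws, within the pads' length; the fingertips stand 17 mm ahead of it and the grasp point (between the pads) lies 2 mm behind it (bot.tcp_to_tips is the z of the fingertips in the tool frame, in m); z points along the fingers, y is the line along which they close (so a half turn about z gives the same grasp; the last joint's range is limited). The gripper opens to 85 mm and grips with 20 to 120 N. Pads are 22 mm wide; open, the fingers measure 114 mm over their backs; the gripper's body (76 mm by 85 mm) begins 54 mm behind the grasp point. The pads swing forward as they close: fully open they stand 13 mm farther back than shut.
Start: joints at [1.344, 0.353, 1.633, -0, 1.155, -0.002], TCP at [0.139, 0.609, 0.248] pointing down, gripper open.
Joint ranges: [-2.63, 2.63], [-0.92, 2.1], [0.06, 2.66], [-1.3, 4.44], [0, 2.69], [-3.02, 3.02]. Speed limits (rad/s): [2.22, 2.22, 2.79, 3.14, 3.14, 3.14].

## Interface

Orientations are given as a unit quaternion [x, y, z, w].
In Python, from workcell import bot, hand, kinematics, get_obs, vision, hand_in gives the robot as it stands. The module is installed in compiled form; this text tells all that it offers. Calls block until the motion is done:
- bot.reach(position, orientation): joint-space move of the TCP to a pose.
- bot.servo_line(position, ori=None, velocity=0.15): straight line of the TCP; ori=None keeps the orientation; velocity is the mean speed in m/s.
- bot.goto_joints(angles): joint-space move.
- hand.move_gripper(opening, strength=None): finger opening in m; strength is the grip in N (None keeps the last); returns when the fingers have stopped.
- bot.dwell(seconds).
- kinematics.solve_ik(position, orientation): joint angles nearest the present ones, or None.
- get_obs(): the state.
- vision.read_camera(name): name is "scene" or "side" or "wrist"; returns a dict with "frame" (420x560x3 uint8, red, green, blue), "intrinsics" (3x3 intrinsics, pixels), "view" (4x4, takes a point from world to camera coordinates). Camera axes: x right, y down, z forward; pixel columns grow to the right and rows downward; lengths in m; the calibration is good to about 2 mm. A picture is of the moment at which its call begins. There is no depth.
A pose or a line that the arm cannot do raises bot.IKError and nothing moves.
- hand_in(): hands the job in; it is judged then, once.
The state is a dict: "time_s": time; "joint_pos": joint angles; "joint_vel": joint speeds; "joint_efforts": joint torques, N m; "position": TCP position; "orientation": TCP orientation; "wrist_force": force on the tool from outside, world axes, zero at the start; "ft_torque": the same for the moment, N m; "gripper_width": finger opening in m; "grip_force": force on a finger pad.
Only numpy, scipy, OpenCV 4.12 (cv2) and the standard library are available. Lean on these libraries where they do the work, as an engineer would, in place of code of your own. Each camera call takes 0.05 s, during which the arm holds its last target. There are 200 camera calls.

## Task

The soldered board in the rack is due for inspection. Lift the steel keeper bar off the rack and lay it in the rack's two parking cradles, then take the carrier with the board by its grip tab, draw it straight up out of its grooves without forcing it, and turn it so that the solder side looks squarely into the lens of the inspection camera, 16 cm in front of the lens and in the middle of its view. Finish while still holding it there, still and free in the air, for the picture to be taken; leave the empty carrier in the rack and do not bump the camera or shift the other things on the table.

Things in the scene. Friction and masses are not known exactly. Their poses are not given: they have to be found in the camera images.
- rack: Board rack, fixed. Origin: centre of underside; x along the carriers' width, y their stacking direction, z up. Floor top z = 8 mm. Side guides at |x| = 52-63 mm, 70 mm high, with upright open-topped grooves at y = -25, 10, 45 mm, 8.5 mm wide, 6 mm deep. Carriers stand at y = -25 and 45, in either order. End plates 4 mm thick at y = +-62 mm, mostly low, each with a notched post at x = -38 mm.
- parking (a point): Midway between the rack's two parking cradles, at x = -112, y = 0, z = 86 mm in its frame, axes as the rack's; where the parked keeper's origin belongs. The cradles are open U shapes on arms of the two end plates (at y = +-62 mm), flat bottom at z = 86 mm, 20 mm wide, prongs flared outward at the top, up to z = 101 mm. Between the two there is only air.
- keeper: Keeper bar: loose square steel bar 12 x 156 x 12 mm with round black end caps of 18 mm, about 0.16 kg. Origin: centre of underside; y is its length, z up. At the start it lies across the carriers' top edges in the rack's two notches (16 mm wide, bottom z = 109.5, prongs up to z = 122.5 mm), origin at x = -38, y = 0 of the rack. Grip it at mid-length, across its width.
- board_carrier: Carrier with the board: aluminium frame 114 (x) x 6 (y) x 100 mm (z) with a black grip tab on top. Origin: centre of underside; stands on the rack's floor, axes parallel to the rack's, z up. A green board 101 x 82 mm is screwed to its -y face, parts standing out 26 mm to -y; the solder side looks out through the frame to +y. Loose, about 0.19 kg. Clear of the grooves when raised over 62 mm.
- grip_tab (a point): Where to grip board_carrier: middle of its tab, at x = 0, y = 0, z = 116 mm in its frame, axes as the carrier's. The tab is 34 mm wide (x), 10 mm thick (y) and reaches from z = 100 to z = 128 mm. Grip across the 10 mm.
- board_center (a point): Middle of the board's solder side: x = 0, y = -3, z = 52 mm in board_carrier's frame, with its axes; the solder side looks to +y.
- empty_carrier: The other carrier in the rack: same frame, same grip tab, but no board in it (one sees through). Loose. Origin and axes as board_carrier's; its tab is 70 mm from the other one.
- camera_stand: Stand of the inspection camera, fixed: dark base plate 70 x 100 x 12 mm with a steel column 18 mm thick, 425 mm high. Origin: centre of the underside; the camera is mounted on its -x side.
- inspection_camera: Inspection camera on the stand, fixed: aluminium body 40 mm square, black lens, ring light 66 mm across; it looks 45 degrees down, roughly toward the robot. Origin: centre of the front of the lens, 335 mm above the table. Its x axis is the viewing direction, out of the lens. Keep the arm clear of it and of its column.
- focus (a point): The point the camera is focused on, where the middle of the solder side belongs: 160 mm in front of the lens on its viewing axis, 222 mm above the table, in empty air.
- side_cutters: Side cutters with blue handles, 146 x 42 x 12 mm, lying loose. Bystander. Origin: centre of the underside.
- tape_roll: Roll of beige tape, 84 mm across, 22 mm high, lying loose. Bystander. Origin: centre of the underside.
- flux_bottle: Brown dropper bottle, 33 mm across, 102 mm high, standing loose. Bystander. Origin: centre of the underside.

How it is judged:
On the way, in this order (a step that is already met when the one before it is completed fails the run):
1. the keeper bar lies in both parking cradles, let go and at rest, while both carriers still stand in the rack (x of keeper in the frame of rack between -0.118 and -0.106 m and y of keeper in the frame of rack between -0.01 and 0.01 m and z of keeper in the frame of rack between 0.082 and 0.092 m and angle between the y axis of keeper and the y axis of rack, either way round below 0.09 rad and contact force between the fingers and keeper below 0.2 N and linear speed of keeper below 0.02 m/s and z of board_carrier in the frame of rack below 0.02 m), for 0.3 s.
2. the carrier with the board is drawn straight up: clear above the grooves, over its place in the rack and still upright (z of board_carrier in the frame of rack above 0.072 m and x of board_carrier in the frame of rack between -0.03 and 0.03 m and y of board_carrier in the frame of rack between -0.055 and 0.075 m and angle between board_carrier's own z axis and vertical below 0.3 rad and contact force between the fingers and board_carrier above 1 N).
At the end, for the whole second after the job is handed in: Board carrier held still in the fingers, free in the air; middle of its solder side 140-180 mm in front of the lens, within 20 mm of the viewing axis, facing the lens within 0.2 rad. Keeper bar released in both parking cradles (6 mm across, 10 mm along); empty carrier still in its grooves (x of board_center in the frame of inspection_camera between 0.14 and 0.18 m and y of board_center in the frame of inspection_camera between -0.02 and 0.02 m and z of board_center in the frame of inspection_camera between -0.02 and 0.02 m and angle between the y axis of board_carrier and the x axis of inspection_camera, either way round below 0.2 rad and angle between board_carrier's own y axis and vertical below 1.4 rad and height (world z) of board_center above 0.18 m and contact force between the fingers and board_carrier above 2 N and linear speed of board_carrier below 0.02 m/s and angular speed of board_carrier below 0.15 rad/s and contact force between board_carrier and rack below 0.1 N and contact force between board_carrier and camera_stand below 0.1 N and contact force between board_carrier and empty_carrier below 0.1 N and contact force between board_carrier and keeper below 0.1 N and x of keeper in the frame of rack between -0.118 and -0.106 m and y of keeper in the frame of rack between -0.01 and 0.01 m and z of keeper in the frame of rack between 0.082 and 0.092 m and angle between the y axis of keeper and the y axis of rack, either way round below 0.09 rad and contact force between the fingers and keeper below 0.2 N and x of empty_carrier in the frame of rack between -0.006 and 0.006 m and z of empty_carrier in the frame of rack between 0.004 and 0.02 m and angle between empty_carrier's own z axis and vertical below 0.12 rad); the arm keeps its last pose, push and grip.
It fails at once if the empty carrier is lifted or pulled out (z of empty_carrier in the frame of rack above 0.04 m).
It fails at once if the camera or its stand is pushed hard (over 15 N) (contact force between anything else and camera_stand above 15 N).
It fails at once if a bystander is shifted by more than 3 cm (distance of any of side_cutters, tape_roll, flux_bottle from where it was at the start of the episode above 0.03 m).
It fails at once if the flux bottle is tipped over (angle between flux_bottle's own z axis and vertical above 0.6 rad).
It fails at once if the carrier is wrenched in its grooves (over 40 N against the rack) (contact force between board_carrier and rack above 40 N).
It also fails if it takes over 54 s, if anything falls off the work surface, if the arm or the gripper's body presses on something with over 40 N, if the wrist force passes 120 N, or if a joint passes its speed limit or range.

## Working session

There is one attempt and no reset: what is moved stays moved. The work goes in short steps, each a Python script; the robot and the scene stay as the last script left them, time stands still between calls to the robot, and variables do not carry over. Pictures are saved under pics/ and viewed, at most 10 in all, crops included, and the job is handed in when it is done.

```bash
mkdir -p pics; cat > h.py <<'E'
import numpy as np, cv2
from workcell import bot, hand, kinematics, get_obs, vision, hand_in
from scipy.spatial.transform import Rotation as R
def snap(n,f=None):
    c=vision.read_camera(n)
    if f: cv2.imwrite('pics/'+f,c['frame'][:,:,::-1])
    return c
def proj(c,P):
    p=(c['view']@np.c_[np.atleast_2d(P),np.ones(len(np.atleast_2d(P)))].T)[:3]
    q=c['intrinsics']@p; return (q[:2]/q[2]).T
def ray(c,uv):
    V=c['view']; o=-V[:3,:3].T@V[:3,3]
    d=V[:3,:3].T@np.linalg.inv(c['intrinsics'])@np.array([uv[0],uv[1],1.]); return o,d/np.linalg.norm(d)
def onz(c,uv,z):
    o,d=ray(c,uv); return o+d*(z-o[2])/d[2]
def tri(c1,a,c2,b):
    A=[];y=[]
    for c,u in((c1,a),(c2,b)):
        o,d=ray(c,u);M=np.eye(3)-np.outer(d,d);A.append(M);y.append(M@o)
    return np.linalg.lstsq(np.vstack(A),np.hstack(y),rcond=None)[0]
E
python3 - <<'E'
from h import *
import pickle
cs={n:snap(n) for n in('scene','side','wrist')}
pickle.dump(cs,open('c0.pkl','wb'))
for n,c in cs.items(): print(n,c['view'].round(3).tolist(),c['intrinsics'][0,0]); cv2.imwrite(f'pics/{n}0.png',cv2.resize(c['frame'][:,:,::-1],(800,600)))
o=get_obs();print(o['orientation'],o['time_s'])
E
```

```text
scene [[0.889, -0.459, 0.015, -0.478], [-0.19, -0.399, -0.897, 0.312], [0.418, 0.794, -0.441, 0.695], [0.0, 0.0, 0.0, 1.0]] 410.0517794201475
side [[0.998, 0.059, 0.009, -0.556], [0.039, -0.533, -0.845, 0.173], [-0.045, 0.844, -0.535, 1.014], [0.0, 0.0, 0.0, 1.0]] 379.9780138931586
wrist [[0.223, 0.975, -0.002, -0.623], [0.93, -0.212, 0.301, -0.038], [0.293, -0.069, -0.954, 0.38], [0.0, 0.0, 0.0, 1.0]] 299.27779557418296
[ 1.12166819e-01  9.93689244e-01 -5.35656770e-04 -6.97889708e-05] 0.15
```

View pics/scene0.png

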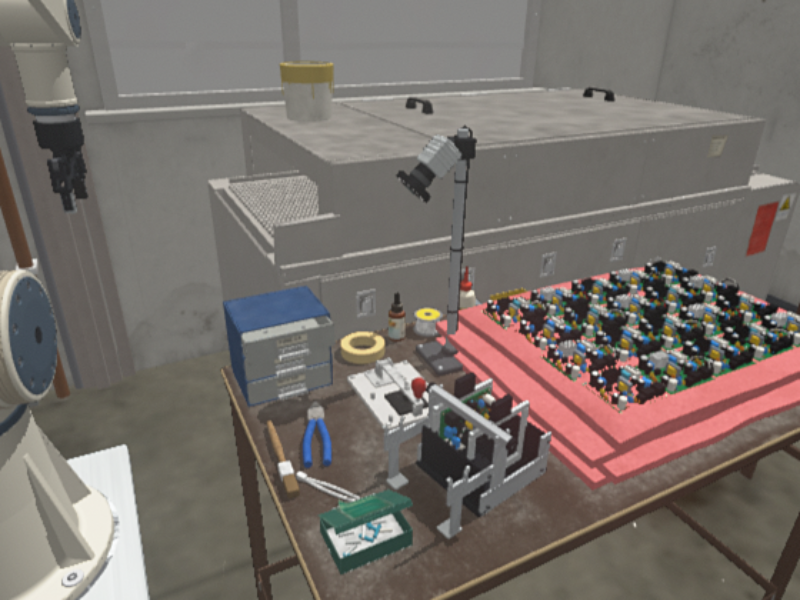

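View pics/side0.png

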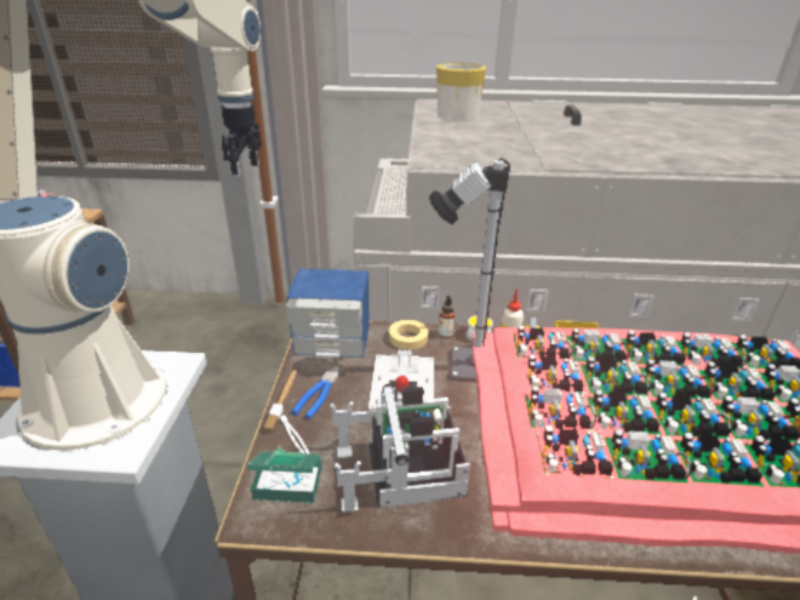

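Scene: keeper about (470,412), rack below it, camera head (430,165). Side: keeper about (395,425), camera (460,195). I'll triangulate roughly and zoom in.

```bash
python3 - <<'E'
from h import *
import pickle
cs=pickle.load(open('c0.pkl','rb'));s,d=cs['scene'],cs['side']
for a,b in (((435,392),(387,391)),((504,440),(401,459)),((403,185),(436,206)),((465,135),(503,165))): print(tri(s,np.array(a)*.7,d,np.array(b)*.7).round(4))
def crop(c,x,y,w,h,W,H): return cv2.resize(c['frame'][y:y+h,x:x+w,::-1],(W,H),interpolation=cv2.INTER_CUBIC)
im=np.zeros((600,800,3),np.uint8)
im[:360,:400]=crop(s,255,255,140,126,400,360)   # x2.857
im[:360,400:]=crop(d,220,255,140,126,400,360)
im[360:,:400]=crop(s,270,85,80,48,400,240)  # x5
im[360:,400:]=crop(d,290,105,80,48,400,240)
cv2.imwrite('pics/z1.png',im)
E
```

```text
[ 0.5511 -0.0667  0.1112]
[ 0.5798 -0.1946  0.1051]
[0.62   0.1706 0.337 ]
[0.7272 0.1641 0.4119]
```

View pics/z1.png

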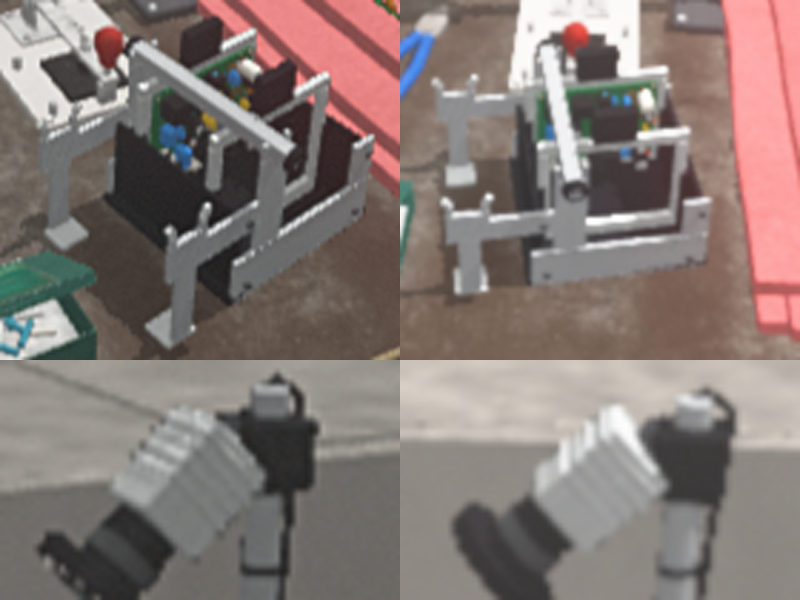

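Board carrier is the far one (+y, green board visible), empty carrier near side; rack yaw ≈ +0.22, parking on the robot side. The camera head runs from the column top (scene crop 290,470) down-left to the lens (50,560). Now plan wrist-camera viewpoints.

```bash
cat >> h.py <<'E'
def T_tc():  # camera pose in tool frame, from the start picture
    import pickle
    V=pickle.load(open('c0.pkl','rb'))['wrist']['view']
    Rt=R.from_quat([1.12166819e-01,9.93689244e-01,-5.35656770e-04,-6.97889708e-05]).as_matrix()
    Tt=np.eye(4);Tt[:3,:3]=Rt;Tt[:3,3]=P0
    return np.linalg.inv(Tt)@np.linalg.inv(V)
P0=np.array([0.139,0.609,0.248])
def look(p,target,roll):
    f=np.array(target)-p;f/=np.linalg.norm(f)
    x=np.cross(f,[0,0,1.]);x/=np.linalg.norm(x);y=np.cross(f,x)
    C=np.eye(4);C[:3,:3]=np.c_[x,y,f]@R.from_euler('z',roll).as_matrix();C[:3,3]=p
    T=C@np.linalg.inv(T_tc());return T[:3,3],R.from_matrix(T[:3,:3]).as_quat()
E
python3 - <<'E'
from h import *
P=get_obs();print(P['position'])
T=T_tc();print(T.round(3).tolist())
for nm,p,t in(('lens',(.36,.12,.36),(.65,.17,.34)),('lens',(.36,.05,.30),(.65,.17,.34)),('rack',(.55,-.05,.42),(.58,-.12,.1)),('rack',(.45,-.15,.42),(.58,-.12,.1))):
  for r in np.arange(-3,3.2,.5):
    q=look(np.array(p),t,r);j=kinematics.solve_ik(*q)
    if j is not None: print(nm,p,round(r,1),q[0].round(3),R.from_quat(q[1]).as_matrix()[:,2].round(2),np.round(j,2))
for p in((.40,0.15,.40),(.5,-.1,.35)):
    print(np.round(kinematics.solve_ik(p,[1,0,0,0]) if kinematics.solve_ik(p,[1,0,0,0]) is not None else 9,2))
E
```

```text
[0.13924077 0.60893589 0.24773045]
[[-0.0, -0.954, -0.301, 0.077], [1.0, 0.0, -0.001, -0.001], [0.001, -0.301, 0.954, -0.124], [0.0, 0.0, 0.0, 1.0]]
lens (0.36, 0.12, 0.36) -3.0 [0.503 0.14  0.386] [ 0.91  0.2  -0.36] [ 0.34 -0.26  2.46  3.57  0.28  1.36]
lens (0.36, 0.12, 0.36) -2.5 [0.505 0.123 0.38 ] [ 0.89  0.34 -0.3 ] [ 0.06 -0.21  2.5   2.49  0.49  2.75]
lens (0.36, 0.12, 0.36) -1.5 [0.505 0.108 0.349] [ 0.89  0.46 -0.04] [-0.19  0.21  2.61  2.44  1.28 -2.85]
lens (0.36, 0.12, 0.36) -1.0 [0.503 0.113 0.331] [0.91 0.41 0.1 ] [-0.11  0.5   2.65  2.61  1.67 -2.58]
lens (0.36, 0.12, 0.36) 0.0 [0.497 0.143 0.314] [0.96 0.16 0.24] [ 0.44  0.79  2.64  3.45  2.09 -1.48]
lens (0.36, 0.12, 0.36) 0.5 [0.494 0.16  0.318] [0.98 0.02 0.2 ] [ 0.71  0.68  2.6   3.85  1.87 -0.97]
lens (0.36, 0.12, 0.36) 1.0 [0.493 0.174 0.33 ] [ 0.99 -0.09  0.1 ] [ 0.87  0.49  2.54  4.09  1.6  -0.66]
lens (0.36, 0.12, 0.36) 1.5 [0.493 0.18  0.347] [ 0.99 -0.13 -0.04] [ 0.91  0.27  2.49  4.24  1.34 -0.43]
lens (0.36, 0.12, 0.36) 2.0 [0.495 0.177 0.365] [ 0.98 -0.11 -0.19] [ 0.87  0.06  2.45  4.33  1.08 -0.2 ]
le
[... 3392 characters left out ...]
  -0.128  0.277] [ 0.63 -0.   -0.78] [-0.45 -0.14  2.31  0.69  0.44  0.87]
rack (0.45, -0.15, 0.42) 1.0 [ 0.478 -0.112  0.281] [ 0.56 -0.13 -0.82] [-0.24 -0.15  2.27  0.01  0.41  2.15]
rack (0.45, -0.15, 0.42) 1.5 [ 0.492 -0.103  0.288] [ 0.44 -0.21 -0.87] [-0.11 -0.1   2.17 -0.28  0.6   2.99]
rack (0.45, -0.15, 0.42) 2.0 [ 0.509 -0.102  0.295] [ 0.31 -0.21 -0.93] [-0.09 -0.02  2.03 -0.26  0.81 -2.82]
rack (0.45, -0.15, 0.42) 2.5 [ 0.524 -0.11   0.3  ] [ 0.18 -0.14 -0.97] [-0.14  0.06  1.9  -0.14  0.98 -2.48]
rack (0.45, -0.15, 0.42) 3.0 [ 0.534 -0.125  0.303] [ 0.1  -0.02 -0.99] [-0.23  0.13  1.8   0.    1.11 -2.17]
[ 0.36 -0.09  1.82 -0.    1.42  1.93]
[-0.2   0.08  1.75 -0.    1.31  1.37]
```

```bash
python3 - <<'E'
from h import *
import pickle
def down(yaw): # tool y along yaw
    y=np.array([np.cos(yaw),np.sin(yaw),0]);z=np.array([0,0,-1.]);return R.from_matrix(np.c_[np.cross(y,z),y,z]).as_quat()
q=down(.22)
bot.reach([.38,-.08,.38],q); bot.reach([.57,-.12,.30],q)
c=snap('wrist');print(get_obs()['time_s'],get_obs()['position'])
pickle.dump(c,open('c1.pkl','wb'));cv2.imwrite('pics/w1.png',cv2.resize(c['frame'][:,:,::-1],(800,600)))
s=pickle.load(open('c0.pkl','rb'))
im=np.zeros((600,800,3),np.uint8)
for i,(n,x,y) in enumerate((('scene',265,80),('side',285,100))):
    im[:,400*i:400*i+400]=cv2.resize(s[n]['frame'][y:y+180,x:x+100][:,:,::-1],(400,720),interpolation=cv2.INTER_CUBIC)[:600]
cv2.imwrite('pics/z2.png',im)
E
cat >> h.py <<'E'
def down(yaw):
    y=np.array([np.cos(yaw),np.sin(yaw),0]);z=np.array([0,0,-1.]);return R.from_matrix(np.c_[np.cross(y,z),y,z]).as_quat()
E
```

```text
3.675 [ 0.56930246 -0.11967063  0.30090768]
```

View pics/w1.png

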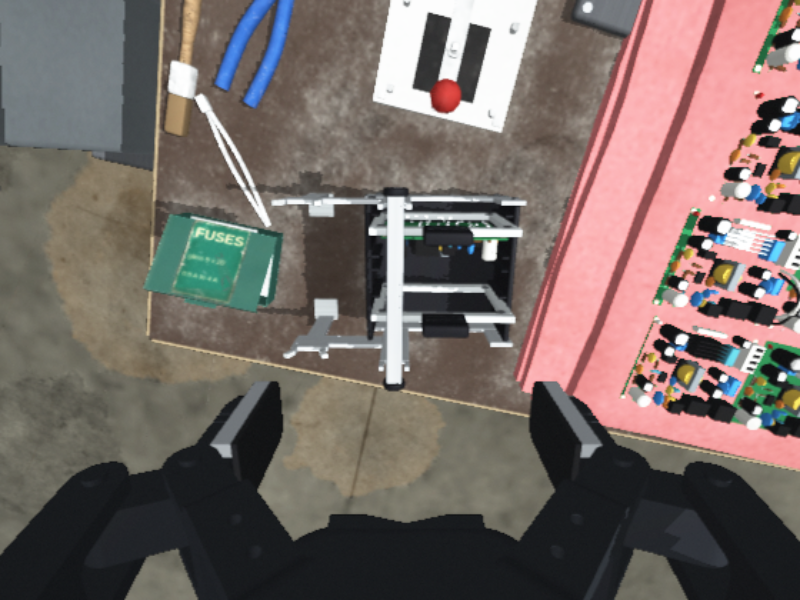

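View pics/z2.png

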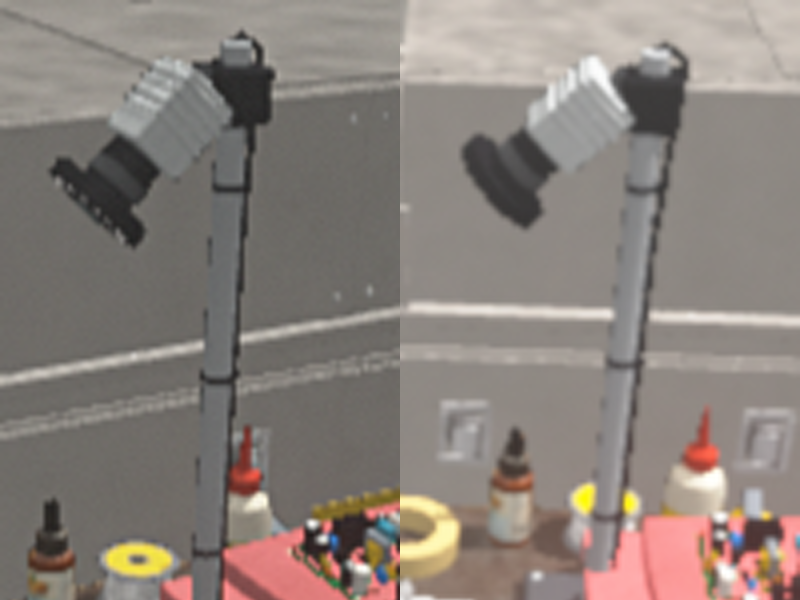

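Wrist view: keeper runs (396,188)→(394,385), board tab near (448,237), empty tab (445,325). Lens front: scene crop (94,204), side crop (95,192); column scene (231,140)-(206,590), side (245,140)-(200,560). Compute poses.

```bash
cat > est.py <<'E'
from h import *
import pickle
c=pickle.load(open('c1.pkl','rb'));g=cv2.cvtColor(c['frame'],cv2.COLOR_RGB2GRAY).astype(float)
L=[];Rr=[]
for v in list(range(146,158))+list(range(168,198))+list(range(205,218))+list(range(245,260)):
    m=g[v,255:300]>130
    cc=np.where(m)[0]+255
    k=[x for x in cc if 266<=x<=290]
    if len(k)<8 or len(k)>16: continue
    L.append((k[0]-.5+.5,v));Rr.append((k[-1]+1,v))
L=np.array([onz(c,p,.1215) for p in L]);Rr=np.array([onz(c,(p[0]-0.0,p[1]),.1215) for p in Rr])
print(len(L),'width',np.linalg.norm((L-Rr)[:,:2],axis=1).mean())
M=(L+Rr)/2;vx,vy,x0,y0=cv2.fitLine(M[:,:2].astype(np.float32),cv2.DIST_HUBER,0,.01,.01).ravel()
yaw=np.arctan2(-vx,vy) if vy>0 else np.arctan2(vx,-vy)
print('yaw keeper',yaw,x0,y0)
# caps: dark extents
for u in (276,277,278): print(u,g[126:142,u].astype(int),g[258:276,u].astype(int))
for v in (160,165,170): print(v,g[v,292:340].astype(int))
for u in (310,315): print('col',u,g[145:180,u].astype(int),g[215:240,u].astype(int))
s,d=[pickle.load(open('c0.pkl','rb'))[n] for n in('scene','side')]
lens=tri(s,(288.5,131),d,(308.7,148));print('lens',lens,proj(s,lens),proj(d,lens))
A=[];b=[]
for cc,p in((s,(322.75,115)),(s,(316.5,227.5)),(d,(346.25,135)),(d,(335,240))):
    o,r=ray(cc,p);n=np.array([-r[1],r[0]])/np.hypot(*r[:2]);A.append(n);b.append(n@o[:2])
col,res,_,_=np.linalg.lstsq(np.array(A),np.array(b),rcond=None);print('col',col,np.array(A)@col-b)
e=lens[:2]-col;print('az',np.arctan2(e[1],e[0]),np.linalg.norm(e))
E
python3 est.py
```

```text
59 width 0.013587134736251616
yaw keeper 0.20054811 0.5627463 -0.13100931
276 [146 145 136 121 109  78  41  50  50  48  44 121 245 245 244 245] [243 243 244 243 243 244 244 244 244 240 189  27  50  46  42  64 132 134]
277 [143 143 140 123 107  71  43  54  50  48  46 121 244 244 244 244] [242 242 242 243 243 243 243 243 243 238 150  26  55  46  43  62 133 138]
278 [134 134 133 122 108  76  43  53  50  48  45 121 245 244 245 245] [241 241 241 241 242 242 242 242 242 236 119  33  55  46  41  62 135 137]
160 [212 212 209 155  63  17  16  26  34  37  34  30  25  25  26  25  29  35
  32  34  35  28  28  26  25  31  33  34  33  29  27  31  30  29  36  30
  75 182 227 231 231 230 230 229 229 225 225 225]
165 [ 90  92  94  70  31  26  41  48  47  49  50  49  49  49  48  50  49  52
  51  51  51  51  52  51  51  51  51  52  53  54  52  54  53  54  55  54
  55  57  46 183 242 248 249 249 249 249 249 249]
170 [ 40  41  41  41  33  30  40  43  42  42  43  44  43  45  44  43  42  45
  44  45  44  43  43  43  43  44  46  45  44  45  47  44  45  47  46  45
  45  45  44  50  42  38  41  40  41  51 142 193]
col 310 [ 49  29  36  76 159 217 226 243 232 143  97  55  51  27  28  32  17  24
  37  50  51  49  48  46  47  44  34  30  33  35  33  36  46  97 150] [46 45 50 68 66 19 23 20 25 21 20 20 21 33 43 47 45 43 42 42 45 66 93 92
 91]
col 315 [ 50  37  35  76 156 216 234 254 247  42  60  61  53  28  32  26  19  22
  38  51  51  50  47  50  46  43  55 101  69  41  40  40  39  38  31] [30 29 33 58 66 18 21 21 23 22 20 17 20 31 44 48 47 46 43 41 45 64 88 88
 89]
lens [0.62840377 0.15420295 0.33539196] [[288.84669827 132.12057967]] [[308.57662447 146.92760289]]
col [0.7181447  0.15470741] [-0.00053266  0.00052571 -0.00103966  0.0010462 ]
az -3.1359714769688645 0.0897423499383816
```

```bash
cat >> est.py <<'E'
print('-----')
a,b=onz(c,(277.5,137.4),.1215),onz(c,(277.5,268.6),.1215);print('keeper',a,b,(a+b)/2,np.linalg.norm(a-b))
for v in (230,233): print(v,g[v,285:345].astype(int))
for v in (165,168): print(v,g[v,288:345].astype(int))
for u in(300,305,310,320,325): print(u,g[155:182,u].astype(int),g[215:240,u].astype(int))
# rack side guides tops z=.07
for v in(150,190,240): print(v,g[v,255:275].astype(int),g[v,340:375].astype(int))
E
python3 est.py | sed '1,/-----/d'
```

```text
keeper [ 0.54936553 -0.06432215  0.1215    ] [ 0.57993496 -0.20516052  0.1215    ] [ 0.56465024 -0.13474134  0.1215    ] 0.14411778744150028
230 [159 237 249 249 249 249 249 249 249 249 184  23  38  44  47  44  45  45
  45  46  47  46  46  47  48  47  46  46  48  49  48  49  50  50  49  51
  50  49  52  51  52  51  46 116 173 186 186 186 186 186 184 185 197 176
 153 149 148 148 147 146]
233 [126 113 107 106 105 104 116 122 113 108  74  34  37  43  43  42  42  41
  42  43  43  42  42  43  43  42  43  43  43  43  43  43  43  42  43  44
  43  44  45  47  44  45  39  74  90  87  86  87  87  85  87  87  89  95
 105 116 122 123 121 119]
165 [ 77  80  86  90  90  92  94  70  31  26  41  48  47  49  50  49  49  49
  48  50  49  52  51  51  51  51  52  51  51  51  51  52  53  54  52  54
  53  54  55  54  55  57  46 183 242 248 249 249 249 249 249 249 250 250
 250 246 243]
168 [ 21  25  25  34  42  40  39  40  29  26  41  45  44  46  46  46  45  44
  46  48  46  47  46  48  48  48  47  50  47  49  47  48  51  49  50  49
  50  49  48  50  50  50  42  64  88  97  96  97  97  83 131 174 172 115
 
[... 988 characters left out ...]
3  84  84]
150 [ 45  28  33  29  22  32  38  38  39  35  47 115 140 141 128 151 224 245
 247 247] [138 115  93  92 102 129 141 140 111  61  31  20  17  17  25  26  27  27
  27  23  34  54  69  71  94 106 106 109 114 115 114 116 122 126 128]
190 [ 56  33  30  44  45  31  25  24  29  39  47  49  47  49  49  96 225 244
 245 244] [ 28  30  29  28  28  24  17  18  16  15  19  37  42  42  42  31  27  43
  59  63  87  97  93  95  98 103 106 102  95  94  98 101 111 115 115]
240 [133 133 133 132 131 131 130 136 138 139 139 138 132 125 126 150 231 244
 244 244] [ 86  90 101 200 238 242 240 238 238 236 236 237 236 234 226 219 219 218
 193 137 113 113 113 114 112  90  91  97 101 126 179 179 134  99  96]
```

```bash
python3 - <<'E'
from h import *
import pickle
c=pickle.load(open('c1.pkl','rb'))
cv2.imwrite('pics/z3.png',cv2.resize(c['frame'][125:275,190:390,::-1],(800,600),interpolation=cv2.INTER_CUBIC))
E
```

```text
(no output)
```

View pics/z3.png

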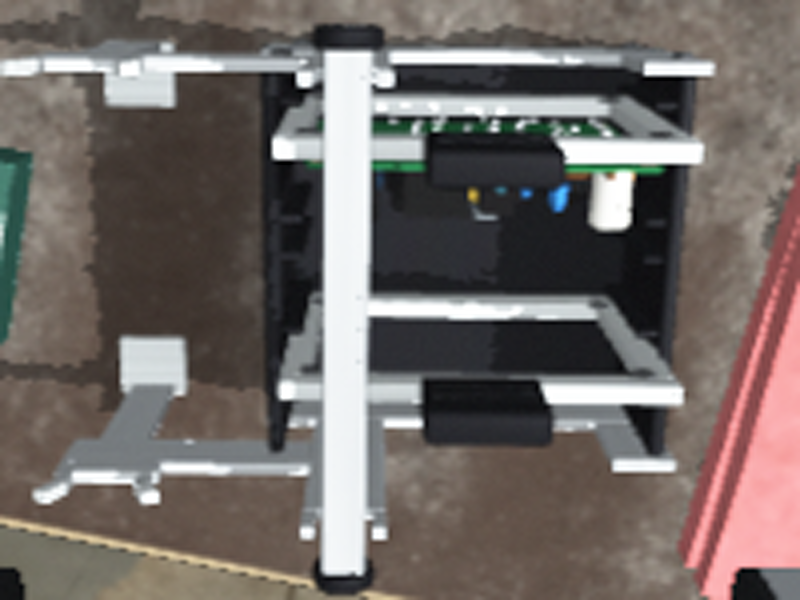

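```bash
python3 - <<'E'
from h import *
import pickle
c=pickle.load(open('c1.pkl','rb'))
B=onz(c,(314.0,167.3),.136);E_=onz(c,(312.1,232.2),.136)
print(B,E_,B-E_,np.linalg.norm(B-E_),np.arctan2(-(B-E_)[0],(B-E_)[1]))
for a,b in(((296.8,165),(331,165)),((296,230.5),(328,230.5)),((310,163),(310,171.4)),((310,227.8),(310,236))):
    print(np.linalg.norm(onz(c,a,.136)-onz(c,b,.136)))
# frame tops z .108: front(-y) edges left/right corners in z3 /4
f=lambda u,v:onz(c,(190+u/4,125+v/4),.108)
for l,r in(((273,158),(702,160)),((280,397),(683,402))):
    a,b=f(*l),f(*r);d=b-a;m=(a+b)/2;n=np.array([-d[1],d[0],0])/np.linalg.norm(d);print('frame',np.linalg.norm(d),np.arctan2(d[1],d[0]),m+n*.003)
K=np.array([.56465,-.13474]);print('K->B,E in yaw .2 frame')
for y in(.2,.21):
    M=np.array([[np.cos(y),np.sin(y)],[-np.sin(y),np.cos(y)]])
    print(M@(B[:2]-K),M@(E_[:2]-K))
E
```

```text
[ 0.58985626 -0.083125    0.136     ] [ 0.60459597 -0.14865807  0.136     ] [-1.47397166e-02  6.55330654e-02 -5.55111512e-17] 0.06717024566100312 0.22123857906430508
0.032962700547594447
0.03301671943869133
0.008126621232196114
0.009078192280473782
frame 0.1133790470348216 0.21570980090105946 [ 0.59003411 -0.08177847  0.108     ]
frame 0.11339171429448792 0.20747987691187306 [ 0.60504461 -0.14764267  0.108     ]
K->B,E in yaw .2 frame
[0.03495813 0.04557842] [ 0.03638462 -0.02157667]
[0.03541215 0.04522657] [ 0.03616704 -0.02193943]
```

```bash
python3 - <<'E'
from h import *
import pickle
c=pickle.load(open('c1.pkl','rb'))
print(onz(c,(190+98/4,125+491/4),.101))
q=down(.205)
def st(m): o=get_obs();print(m,round(o['time_s'],2),o['position'].round(4),o['wrist_force'].round(2),round(o['gripper_width'],4),round(o['grip_force'],1))
K=np.array([.5647,-.1347])
hand.move_gripper(.05)
bot.reach([*K,.18],q);bot.servo_line([*K,.116],velocity=.08);st('at')
hand.move_gripper(.0,strength=40);st('grip')
bot.servo_line([*K,.17],velocity=.1);st('up')
snap('scene','s2.png')
E
```

```text
[ 0.5035149  -0.20547911  0.101     ]
at 5.62 [ 0.565  -0.1348  0.1163] [-0.58 -0.49  0.2 ] 0.05 0.0
grip 6.04 [ 0.5649 -0.1347  0.1165] [-0.61 -0.16  3.78] 0.011 41.2
up 6.73 [ 0.5643 -0.1346  0.1696] [-0.73 -0.47 -2.88] 0.0114 40.4
```

```bash
python3 - <<'E'
from h import *
def st(m): o=get_obs();print(m,round(o['time_s'],2),o['position'].round(4),o['wrist_force'].round(2),round(o['gripper_width'],4),round(o['grip_force'],1))
P=np.array([.4908,-.1500])
bot.servo_line([*P,.168],velocity=.12);st('over')
bot.servo_line([*P,.115],velocity=.1);st('mid')
bot.servo_line([*P,.0935],velocity=.04);st('down')
hand.move_gripper(.04);st('open')
bot.servo_line([*P,.19],velocity=.15);st('up')
c=snap('wrist');s=snap('scene');d=snap('side')
im=np.zeros((600,800,3),np.uint8)
im[:,:400]=cv2.resize(c['frame'][:,80:360][0:420,:,::-1],(400,600))
im[:300,400:]=cv2.resize(s['frame'][255:360,250:390,::-1],(400,300),interpolation=2)
im[300:,400:]=cv2.resize(d['frame'][255:360,215:355,::-1],(400,300),interpolation=2)
cv2.imwrite('pics/p1.png',im)
import pickle;pickle.dump(c,open('c2.pkl','wb'))
E
```

```text
over 7.56 [ 0.4916 -0.1502  0.1683] [ 0.58  0.33 -2.19] 0.0112 40.4
mid 8.24 [ 0.4912 -0.15    0.1151] [ 0.46 -0.09 -1.58] 0.0113 40.4
down 8.93 [ 0.4907 -0.15    0.0932] [ 0.38 -0.12 -1.72] 0.0112 40.4
open 9.32 [ 0.4909 -0.15    0.0936] [0.46 0.21 0.35] 0.0399 0.0
up 10.11 [ 0.4903 -0.1498  0.1894] [-0.26 -0.8  -0.12] 0.0398 0.0
```

View pics/p1.png

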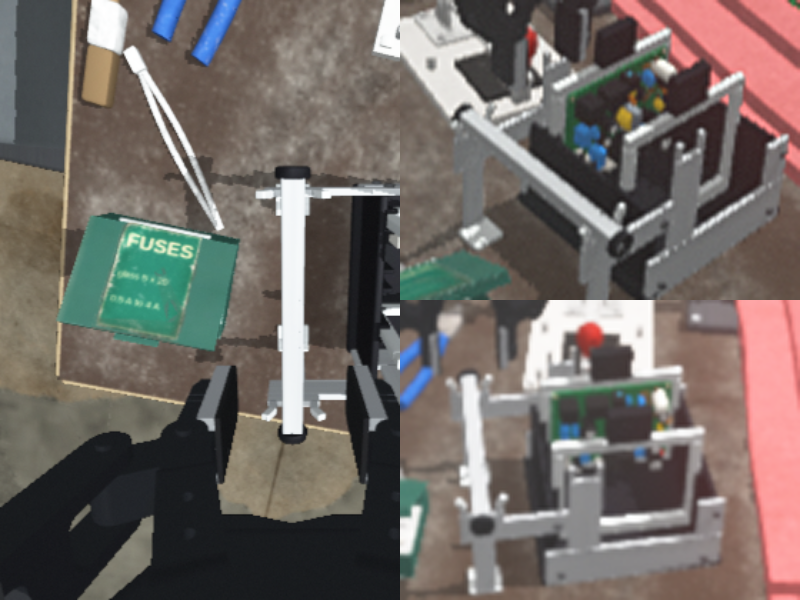

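Keeper lies in both cradles (wrist crop bar x≈291 between prongs 267–322). Now go over the board tab and re-measure.

```bash
python3 - <<'E'
from h import *
import pickle
def st(m): o=get_obs();print(m,round(o['time_s'],2),o['position'].round(4),o['joint_pos'].round(2))
q=down(.21+np.pi/2)
print(kinematics.solve_ik([.59,-.0815,.22],q))
bot.reach([.55,-.09,.25],q);hand.move_gripper(.045);bot.reach([.59,-.0815,.215],q);st('over')
c=snap('wrist');pickle.dump(c,open('c3.pkl','wb'))
im=c['frame'][:,:,::-1].copy()
for P in ((.59,-.0815,.136),):
    ax=np.array([.978,.2085,0]);ay=np.array([-.2085,.978,0])
    cs=np.array([np.array(P)+a*.017*ax+b*.005*ay for a,b in((-1,-1),(1,-1),(1,1),(-1,1))])
    cv2.polylines(im,[np.int32(np.round(proj(c,cs)))],True,(255,0,255),1);print(proj(c,cs).round(1))
u=proj(c,[[.59,-.0815,.136]])[0];x,y=int(u[0])-70,int(u[1])-52;x=max(x,0);y=max(y,0)
print(x,y);cv2.imwrite('pics/t1.png',cv2.resize(im[y:y+105,x:x+140],(800,600),interpolation=cv2.INTER_NEAREST))
E
```

```text
[-1.39785370e-01  3.35930043e-01  1.72584239e+00 -4.44089210e-16
  1.07982022e+00 -1.92058170e+00]
over 12.12 [ 0.5898 -0.0813  0.2137] [-0.14  0.34  1.73 -0.    1.07 -1.92]
[[276.8 208.8]
 [277.2 252.8]
 [290.7 252.8]
 [291.  208.8]]
213 179
```

View pics/t1.png

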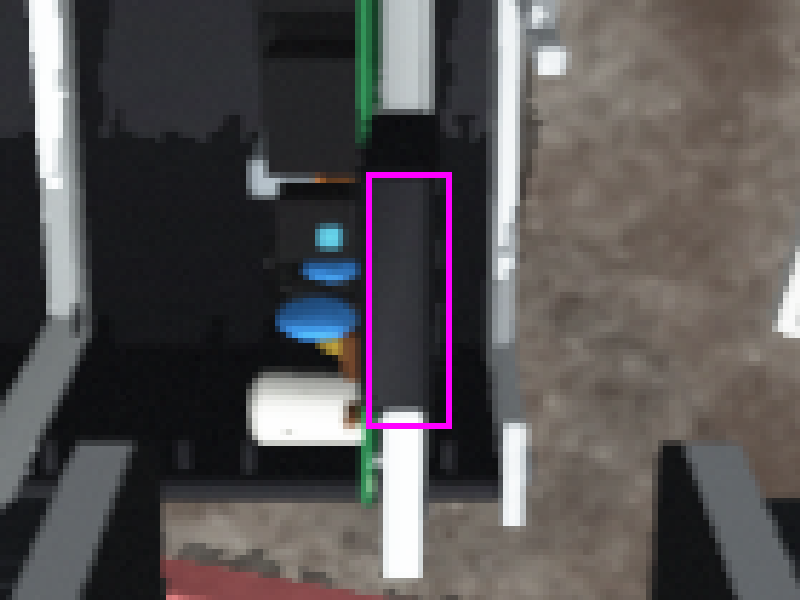

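```bash
cat > grip.py <<'E'
from h import *
import pickle
c=pickle.load(open('c3.pkl','rb'))
g=cv2.cvtColor(c['frame'],cv2.COLOR_RGB2GRAY).astype(int)
for v in(215,225,235,245): print(g[v,272:296])
for v in(255,262,272): 
    k=np.where(g[v,274:294]>150)[0]+274;print(v,k[0],k[-1]+1,onz(c,((k[0]+k[-1]+1)/2-.5+.5,v),.108))
ay=np.array([-.2085,.978,0]);ref=np.array([.59,-.0815,.136])
f=onz(c,(283.5,270),.108);t=onz(c,(283.2,229.75),.136);print(f,t,'offset along y mm',(f-ref)@ay*1e3,(t-ref)@ay*1e3)
E
python3 grip.py
```

```text
[38 35 41 31 30 37 45 46 45 47 49 49 51 52 49 38 25 22 24 26 25 27 24 24]
[84 91 87 56 31 42 49 52 52 53 54 55 54 51 47 38 27 34 31 24 24 24 24 22]
[97 91 88 55 29 42 54 57 57 56 54 53 54 51 49 38 26 38 30 19 20 22 22 23]
[146 126 117  75  34  48  59  60  59  57  57  55  54  52  48  36  24  17
  16  16  15  16  15  16]
255 274 287 [ 0.62204381 -0.07761508  0.108     ]
262 280 287 [ 0.62790753 -0.07377645  0.108     ]
272 280 287 [ 0.63721161 -0.07179703  0.108     ]
[ 0.63533425 -0.07219643  0.108     ] [ 0.58894641 -0.08225778  0.136     ] offset along y mm -0.3533042667175556 -0.5214341985168505
```

```bash
python3 - <<'E'
from h import *
def st(m): 
    o=get_obs();w=o['wrist_force'];print(m,round(o['time_s'],2),o['position'].round(4),'F rack xyz',np.round([w@[.978,.2085,0],w@[-.2085,.978,0],w[2]],2),o['ft_torque'].round(2),round(o['gripper_width'],4),round(o['grip_force'],1))
B=np.array([.5901,-.0822])
st('0');bot.servo_line([*B,.15],velocity=.12);bot.servo_line([*B,.125],velocity=.06);st('down')
hand.move_gripper(0,strength=20);st('grip')
bot.dwell(.2);st('dw')
E
```

```text
0 12.17 [ 0.5897 -0.0815  0.2146] F rack xyz [-0.38  0.42  0.15] [-0.02  0.05 -0.  ] 0.0451 0.0
down 13.43 [ 0.5899 -0.0822  0.1247] F rack xyz [-0.05 -0.08  0.4 ] [ 0.   -0.04 -0.02] 0.0451 0.0
grip 13.82 [ 0.5902 -0.0818  0.1253] F rack xyz [0.63 4.12 2.97] [ 0.76  0.13 -0.07] 0.0098 19.7
dw 14.03 [ 0.5903 -0.0819  0.1253] F rack xyz [-0.1   4.59  4.96] [ 1.    0.19 -0.09] 0.0098 20.6
```

```bash
python3 - <<'E'
from h import *
def st(m): 
    o=get_obs();w=o['wrist_force'];f=np.round([w@[.978,.2085,0],w@[-.2085,.978,0],w[2]],2);print(m,round(o['time_s'],2),o['position'].round(4),'F',f,o['ft_torque'].round(2),round(o['gripper_width'],4),round(o['grip_force'],1));return f
B=np.array([.5901,-.0822]);ay=np.array([-.2085,.978])
B=B+.0007*ay;bot.servo_line([*B,.1255],velocity=.02);st('shift')
hand.move_gripper(0,strength=60);st('60')
z=.1255
while z<.215:
    z+=.008;bot.servo_line([*B,z],velocity=.06);f=st(round(z,3))
    if abs(f[1])>6 and z<.19: B=B+.0004*np.sign(f[1])*ay
    if np.linalg.norm(f)>18: print('stop');break
E
```

```text
shift 14.28 [ 0.5899 -0.0815  0.1254] F [0.4  2.06 1.49] [ 0.51 -0.01 -0.11] 0.0097 20.0
60 14.49 [ 0.5899 -0.0816  0.1255] F [-0.88  1.88  1.89] [0.49 0.11 0.02] 0.0092 59.3
0.134 14.78 [ 0.5901 -0.0816  0.134 ] F [ 0.51  1.99 -0.3 ] [ 0.4   0.11 -0.05] 0.0087 59.1
0.142 15.06 [ 0.5902 -0.0816  0.1421] F [-0.16  1.57 -1.3 ] [ 0.31  0.09 -0.05] 0.0091 59.0
0.15 15.34 [ 0.5902 -0.0816  0.15  ] F [-0.23  0.75 -1.61] [ 0.21 -0.   -0.03] 0.0088 59.0
0.158 15.62 [ 0.5903 -0.0816  0.158 ] F [ 0.73  0.63 -1.38] [ 0.14 -0.   -0.01] 0.0086 58.9
0.166 15.91 [ 0.5902 -0.0816  0.166 ] F [ 0.03  0.15 -0.94] [0.09 0.   0.01] 0.0086 58.9
0.174 16.19 [ 0.5902 -0.0816  0.174 ] F [ 0.17 -0.2  -1.08] [ 0.04  0.04 -0.02] 0.0084 58.9
0.182 16.48 [ 0.5902 -0.0816  0.182 ] F [ 0.04 -0.53 -1.58] [-0.01 -0.06  0.  ] 0.0091 58.9
0.19 16.76 [ 0.5902 -0.0816  0.1901] F [ 0.28 -0.74 -1.09] [-0.    0.02  0.03] 0.0088 58.8
0.198 17.04 [ 0.5903 -0.0816  0.198 ] F [-0.42  0.11 -2.6 ] [ 0.01  0.   -0.05] 0.0089 58.8
0.206 17.32 [ 0.5903 -0.0816  0.2061] F [ 1.15  0.44 -1.83] [ 0.02 -0.02  0.01] 0.0092 58.8
0.214 17.61 [ 0.5903 -0.0816  0.2141] F [ 0.1   0.59 -2.56] [0.05 0.   0.01] 0.0091 58.8
0.222 17.89 [ 0.5903 -0.0816  0.2221] F [-0.05 -0.32 -1.62] [-0.02 -0.01 -0.02] 0.009 58.8
```

```bash
cat > fin.py <<'E'
from h import *
az=-3.136;lens=np.array([.6284,.1542,.3354])
def pose(foc,az):
    v=np.array([np.cos(az),np.sin(az),-1])/2**.5; y=-v; z=np.array([np.cos(az),np.sin(az),1])/2**.5; x=np.cross(y,z)
    C=np.c_[x,y,z]; tcp=foc-C@np.array([0,-.003,-.0655])
    return tcp,R.from_matrix(np.c_[np.cross(y,-z),y,-z]).as_quat()
v=np.array([np.cos(az),np.sin(az),-1])/2**.5
foc=lens+.16*v
E
python3 - <<'E'
from fin import *
import pickle
cs=pickle.load(open('c0.pkl','rb'));s,d=cs['scene'],cs['side']
print('drawer corner',tri(s,np.array((325,300))*.7,d,np.array((367,278))*.7))
t,q=pose(foc,az);print(foc,t,kinematics.solve_ik(t,q))
for p in([.40,.02,.36],[.38,.05,.33],[.40,.10,.36]): print(p,kinematics.solve_ik(p,q))
for p in([.59,-.08,.30],[.42,-.06,.32]): print(p,kinematics.solve_ik(p,down(.21+np.pi/2)))
E
```

```text
drawer corner [0.49183836 0.21416473 0.15041514]
[0.51526468 0.15356727 0.22226292] [0.4710712  0.15332011 0.27069973] [ 0.5579498  -0.1081127   2.36317175 -1.14688048  0.41921671  1.52291845]
[0.4, 0.02, 0.36] [ 0.10103612 -0.53144814  2.38358564 -0.13837377  0.5104216   0.18851146]
[0.38, 0.05, 0.33] [ 0.30506493 -0.5298828   2.4494235  -0.44836127  0.50205663  0.61400149]
[0.4, 0.1, 0.36] [ 0.51920605 -0.46378445  2.35627645 -0.63038816  0.63030403  0.91220617]
[0.59, -0.08, 0.3] [-1.37290606e-01  2.62485367e-01  1.64148613e+00 -4.44089210e-16
  1.23762115e+00 -1.91808693e+00]
[0.42, -0.06, 0.32] [-1.45432596e-01 -4.26733051e-02  1.94428302e+00 -4.44089210e-16
  1.23998294e+00 -1.92622892e+00]
```

```bash
python3 - <<'E'
from fin import *
def st(m): o=get_obs();print(m,round(o['time_s'],2),o['position'].round(4),o['wrist_force'].round(2),round(o['gripper_width'],4),round(o['grip_force'],1),o['joint_pos'].round(2))
t,q=pose(foc,az)
hand.move_gripper(0,strength=80)
bot.servo_line([.59,-.0816,.30],velocity=.15)
bot.servo_line([.42,-.06,.34],velocity=.12);st('retr')
bot.reach([.40,.02,.36],q);st('turned')
bot.servo_line(t,velocity=.1);st('final');bot.dwell(.5)
s=snap('scene');d=snap('side')
import pickle;pickle.dump((s,d),open('c4.pkl','wb'))
im=np.zeros((600,800,3),np.uint8)
im[:,:400]=cv2.resize(s['frame'][60:300,200:360,::-1],(400,600),interpolation=2)
im[:,400:]=cv2.resize(d['frame'][80:320,220:380,::-1],(400,600),interpolation=2)
cv2.imwrite('pics/f1.png',im)
E
```

```text
retr 20.4 [ 0.4204 -0.06    0.3398] [-0.67  0.13 -2.16] 0.0084 82.3 [-0.15 -0.06  1.91 -0.    1.28 -1.93]
turned 22.23 [0.4002 0.0199 0.36  ] [-0.12 -0.16 -2.22] 0.009 82.5 [ 0.1  -0.53  2.38 -0.14  0.51  0.19]
final 24.14 [0.4711 0.1532 0.2709] [-0.23 -0.63 -0.61] 0.0085 82.5 [ 0.56 -0.11  2.36 -1.15  0.42  1.52]
```

View pics/f1.png

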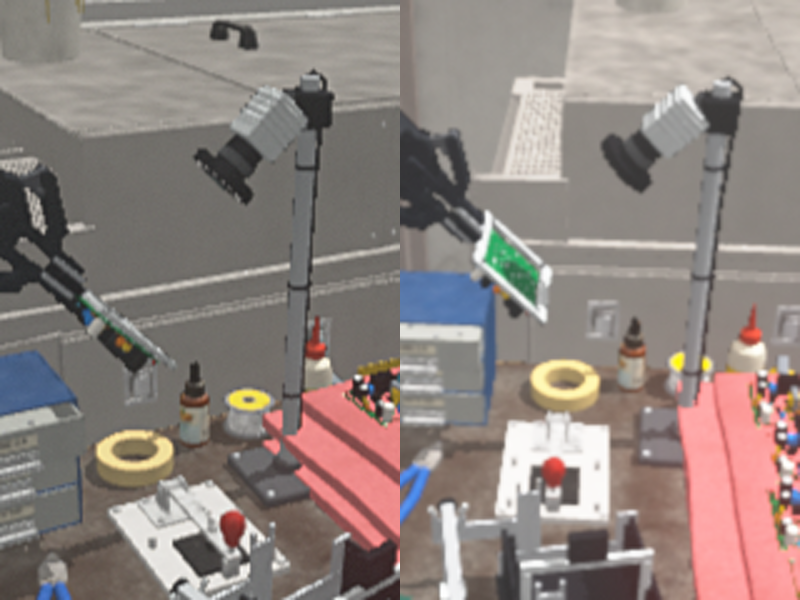

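The board is held in front of the lens, roughly parallel to it. I'll check the azimuth against the stand's base plate edges (scene corners 230,463 / 262,505 / 308,488; side 645,408 / 635,462).

```bash
python3 - <<'E'
from fin import *
import pickle
s,d=pickle.load(open('c4.pkl','rb'))
S=[onz(s,(200+u/2.5,60+v/2.5),.012) for u,v in((230,463),(262,505),(308,488))]
D=[onz(d,(220+(u-400)/2.5,80+v/2.5),.012) for u,v in((645,408),(635,462),(680,465))]
for n,P in(('S',S),('D',D)):
    e=P[0]-P[1];print(n,np.round(P,3).tolist(),np.linalg.norm(e),'y-axis yaw',np.arctan2(-e[0],e[1]),'x edge',np.arctan2(*(P[2]-P[1])[[1,0]]))
# where visible lens/board project and board center check
for c,o in((s,(200,60)),(d,(220,80))): 
    p=(proj(c,[foc,lens])-o)*2.5;print(p.round(0))
o=get_obs();print(o['joint_vel'].round(4),o['time_s'])
# camera body rear top: ring edge visibility
for c in(s,d):
    p=-c['view'][:3,:3].T@c['view'][:3,3]
    for a in(-3.3,-3.136,-2.97):
        vv=np.array([np.cos(a),np.sin(a),-1])/2**.5;r=(p-lens);f=(p-foc);print(a,'ring front',round(r@vv/np.linalg.norm(r),3))
E
```

```text
S [[0.661, 0.181, 0.012], [0.651, 0.096, 0.012], [0.71, 0.102, 0.012]] 0.0858131859169757 y-axis yaw -0.11069676964843596 x edge 0.10625825794648946
D [[0.676, 0.196, 0.012], [0.661, 0.094, 0.012], [0.71, 0.093, 0.012]] 0.10302604551433288 y-axis yaw -0.14433951759100064 x edge -0.03380857850434912
[[110. 316.]
 [222. 180.]]
[[108. 265.]
 [221. 167.]]
[ 0.0007  0.0006 -0.0002  0.0003 -0.0006  0.    ] 24.7417
-3.3 ring front 0.033
-3.136 ring front 0.135
-2.97 ring front 0.229
-3.3 ring front -0.344
-3.136 ring front -0.236
-2.97 ring front -0.129
```

```bash
python3 - <<'E'
from fin import *
import pickle
cs=pickle.load(open('c0.pkl','rb'));s,d=cs['scene'],cs['side']
S=lambda p:(265+p[0]/4,80+p[1]/4); D=lambda p:(285+(p[0]-400)/4,100+p[1]/4)
def axis(name,a,b):
    P=tri(s,S(a),d,D(b));e=P-lens;print(name,P.round(4),'az(view)',np.arctan2(-e[1],-e[0]),'elev',np.arctan2(e[2],np.hypot(*e[:2])),np.linalg.norm(e),proj(s,P)-S(a),proj(d,P)-D(b));return P
# bright body mask centroids (hull) 
cen=[]
for n,c,x0,y0,w,h in(('s',s,265,80,60,50),('d',d,285,100,60,50)):
    hsv=c['frame'][y0:y0+h,x0:x0+w].astype(int);g=hsv.mean(2)
    m=(g>125).astype(np.uint8)
    if n=='s': m[:15*1,:25]=0
    k,lab,st,ce=cv2.connectedComponentsWithStats(m)
    for i in range(1,k):
        if st[i,4]>60: print(n,st[i],ce[i]*4)
    cv2.imwrite(f'pics/m_{n}.png',m*255)
axis('polys',(171,116),(582,113))
axis('neck',(125,170),(527,156))
for a in(-3.3,-3.136,-2.99):
    vv=np.array([np.cos(a),np.sin(a),-1])/2**.5
    for k in(.09,): 
        P=lens-k*vv;print(a,((proj(s,P)[0]-(265,80))*4).round(0),((proj(d,P)[0]-(285,100))*4+(400,0)).round(0))
# base plate dark mask, wrist c1 corner
S0=cs['scene']['frame'];g=cv2.cvtColor(S0,cv2.COLOR_RGB2GRAY)
E
```

```text
s [   0    0   60   35 1248] [121.88141026  64.83333333]
d [   0    0   60   50 2565] [115.11734893  88.89980507]
polys [0.6784 0.1587 0.3826] az(view) -3.0516204988923206 elev 0.7546130618679345 0.06892146345307107 [[-0.03367818 -0.12332877]] [[0.01190429 0.12068486]]
neck [0.6472 0.1549 0.3558] az(view) -3.104691173533399 elev 0.8263825230976335 0.027729933593145364 [[-0.05304088 -0.18567896]] [[0.01804024 0.17901603]]
-3.3 [205.  90.] [608.  95.]
-3.136 [197.  86.] [608.  90.]
-2.99 [187.  83.] [606.  85.]
```

```bash
python3 - <<'E'
from fin import *
import pickle
def tq(e,a=0):
    z=R.from_euler('z',a).apply([np.cos(e),0,-np.sin(e)]);y=R.from_euler('z',a).apply([np.sin(e),0,np.cos(e)])
    return R.from_matrix(np.c_[np.cross(y,z),y,z]).as_quat()
best=None
for e in(.1,.2,.3,.4):
  for p in([.36,.08,.33],[.38,.08,.33],[.40,.08,.34],[.36,.06,.36],[.40,.06,.36]):
    j=kinematics.solve_ik(p,tq(e))
    if j is not None: print(e,p,np.round(j,2)); best=best or (p,tq(e))
if best:
    t,q=pose(foc,az)
    bot.servo_line([.40,.06,.34],velocity=.12)
    try: bot.reach(*best)
    except Exception as x: print(x)
    c=snap('wrist');pickle.dump(c,open('c5.pkl','wb'));o=get_obs();print(o['time_s'],o['position'],proj(c,[lens,[.7181,.1547,.2],[.7181,.1547,.4]]))
    cv2.imwrite('pics/w5.png',cv2.resize(c['frame'][:,:,::-1],(800,600),interpolation=2))
E
cat > v.py <<'E'
from fin import *
import pickle
T=T_tc();K=pickle.load(open('c0.pkl','rb'))['wrist']['intrinsics']
def tq(e,a):
    Z=R.from_euler('z',a);z=Z.apply([np.cos(e),0,-np.sin(e)]);y=Z.apply([np.sin(e),0,np.cos(e)])
    return R.from_matrix(np.c_[np.cross(y,z),y,z])
def px(p,r,X):
    M=np.eye(4);M[:3,:3]=r.as_matrix();M[:3,3]=p
    c=np.linalg.inv(M@T)@np.r_[X,1];u=K@c[:3];return u[:2]/u[2],c[2]
E
python3 - <<'E'
from v import *
n=0
for e in(.3,.45,.6,.785):
  for a in(0,.2):
    for x in(.36,.4,.44):
      for y in(.04,.1):
        for z in(.36,.40,.45):
          j=kinematics.solve_ik([x,y,z],tq(e,a).as_quat())
          if j is None: continue
          u,dz=px([x,y,z],tq(e,a),lens)
          if 40<u[0]<500 and 30<u[1]<390: print(e,a,x,y,z,u.round(0),np.round(j,2))
E
```

```text
0.3 0 0.36 0.04 0.45 [261.  88.] [ 0.66 -0.82  2.55 -1.28  0.66  1.44]
0.3 0 0.4 0.04 0.4 [290.  83.] [ 0.41 -0.61  2.62  4.44  0.4   2.  ]
0.3 0 0.4 0.1 0.36 [323. 139.] [ 0.83 -0.36  2.65  4.44  0.83  2.28]
0.3 0 0.44 0.04 0.36 [318.  78.] [ 0.29 -0.36  2.65  3.76  0.49  2.67]
0.3 0 0.44 0.04 0.4 [279.  79.] [ 0.29 -0.48  2.58  4.05  0.35  2.35]
0.3 0 0.44 0.1 0.36 [316. 142.] [ 0.65 -0.27  2.61  4.21  0.72  2.42]
0.3 0 0.44 0.1 0.4 [279. 141.] [ 0.65 -0.39  2.55  4.42  0.65  2.16]
0.3 0.2 0.36 0.04 0.4 [301. 133.] [-0.4  -0.76  2.65  1.5   0.57 -1.69]
0.3 0.2 0.36 0.04 0.45 [267. 132.] [-0.4  -0.84  2.55  1.25  0.61 -1.39]
0.3 0.2 0.36 0.1 0.45 [264. 175.] [ 0.58 -0.81  2.55 -1.19  0.4   1.28]
0.3 0.2 0.4 0.04 0.4 [294. 127.] [-0.24 -0.61  2.62  1.82  0.43 -1.98]
0.3 0.2 0.4 0.04 0.45 [256. 127.] [-0.24 -0.7   2.53  1.41  0.43 -1.54]
0.3 0.2 0.4 0.1 0.4 [291. 177.] [ 0.37 -0.59  2.62  3.96  0.22  2.39]
0.3 0.2 0.44 0.04 0.36 [321. 121.] [-0.17 -0.35  2.65  2.39  0.53 -2.58]
0.3 0.2 0.44 0.04 0.4 [284. 121.] [-0.17 -0.47  2.58  2.1   0.41 -2.26]
0.3 0.2 0.44 0.04 0.45 [242. 121.] [
[... 6672 characters left out ...]
[-0.04 -0.59  2.22  0.25  0.76 -0.35]
0.785 0.2 0.4 0.1 0.36 [426. 188.] [ 0.29 -0.5   2.37 -0.14  0.49  0.19]
0.785 0.2 0.4 0.1 0.4 [390. 182.] [ 0.29 -0.54  2.3  -0.12  0.6   0.16]
0.785 0.2 0.4 0.1 0.45 [352. 176.] [ 0.29 -0.57  2.21 -0.1   0.72  0.14]
0.785 0.2 0.44 0.04 0.36 [425. 121.] [-0.03 -0.42  2.34  0.36  0.48 -0.49]
0.785 0.2 0.44 0.04 0.4 [384. 121.] [-0.03 -0.46  2.27  0.3   0.58 -0.42]
0.785 0.2 0.44 0.04 0.45 [343. 121.] [-0.03 -0.5   2.18  0.26  0.7  -0.36]
0.785 0.2 0.44 0.1 0.36 [411. 186.] [ 0.24 -0.4   2.33 -0.07  0.43  0.09]
0.785 0.2 0.44 0.1 0.4 [373. 180.] [ 0.24 -0.44  2.26 -0.06  0.54  0.08]
0.785 0.2 0.44 0.1 0.45 [334. 174.] [ 0.24 -0.48  2.17 -0.05  0.67  0.07]
```

```bash
python3 - <<'E'
from fin import *
import pickle
bot.servo_line([.40,.10,.36],velocity=.12);bot.dwell(.2)
c=snap('wrist');pickle.dump(c,open('c5.pkl','wb'));o=get_obs();print(o['time_s'],o['position'],proj(c,[lens,[.7181,.1547,.2],[.7181,.1547,.4]]))
im=cv2.rotate(c['frame'][:,:,::-1],cv2.ROTATE_90_COUNTERCLOCKWISE)
cv2.imwrite('pics/w5.png',cv2.resize(im[0:225,0:300],(800,600),interpolation=2))
E
```

```text
26.1917 [0.40004517 0.10008934 0.35952643] [[431.31058679 142.86347498]
 [360.05043677 134.27167182]
 [527.53218912 141.59992854]]
```

View pics/w5.png

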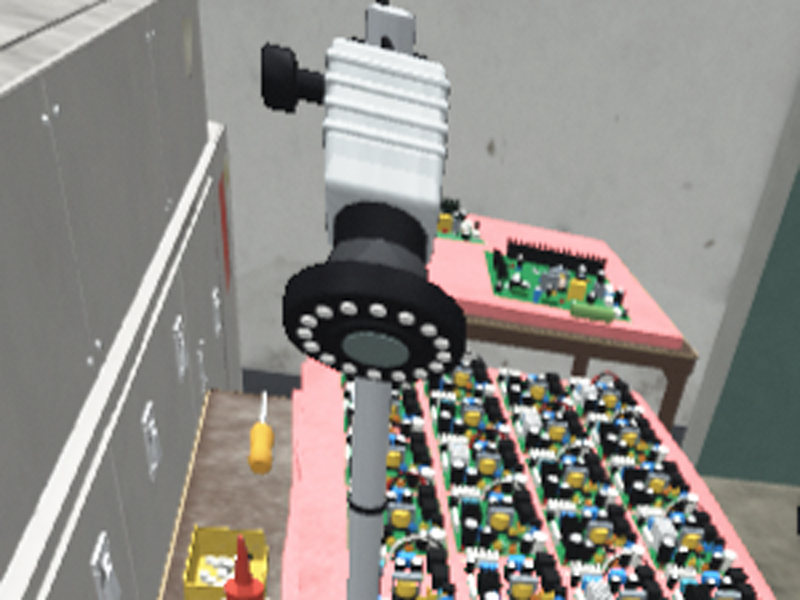

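Wrist view (rotated): lens centre (376,347), column axis (372,395)→(364,580), body centre ≈(386,110). Use the body/neck axis to settle the azimuth.

```bash
python3 - <<'E'
from fin import *
import pickle
c=pickle.load(open('c5.pkl','rb'));cs=pickle.load(open('c0.pkl','rb'))
A=[];y=[]
for cc,u in((cs['scene'],(288.5,131)),(cs['side'],(308.7,148)),(c,(429,141))):
    o,d=ray(cc,u);M=np.eye(3)-np.outer(d,d);A.append(M);y.append(M@o)
L=np.linalg.lstsq(np.vstack(A),np.hstack(y),rcond=None)[0];print('lens',L)
rot=lambda p:np.array([p[1],559.5-p[0]])*2.667
l0=rot(proj(c,[L])[0])
for a in(-3.4,-3.3,-3.2,-3.136,-3.05):
    v=np.array([np.cos(a),np.sin(a),-1])/2**.5
    e=[rot(proj(c,[L-k*v])[0])-l0 for k in(.03,.07)]
    print(a,np.round(e,1).tolist())
    # ring ellipse image: 33 mm rim, front plane
    h=np.array([-np.sin(a),np.cos(a),0]);w=np.cross(v,h)
    pts=np.array([rot(proj(c,[L+.027*(np.cos(t)*h+np.sin(t)*w)])[0]) for t in np.arange(0,6.28,.2)],np.float32)
    print('   ellipse',cv2.fitEllipse(pts))
# measured LED dots
leds=np.array([(308,320),(322,311),(347,308),(379,309),(406,317),(428,330),(443,345),(441,366),(425,372),(399,376),(370,375),(344,371),(325,360),(308,347),(302,333)],np.float32)
print('LED',cv2.fitEllipse(leds))
A=[];b=[]
for cc,p in((c,(410.6,139.5)),(c,(341,136.5)),(c,(549.3,146.6)),(cs['scene'],(322.75,115)),(cs['side'],(346.25,135))):
    o,r=ray(cc,p);n=np.array([-r[1],r[0]])/np.hypot(*r[:2]);A.append(n);b.append(n@o[:2])
col=np.linalg.lstsq(np.array(A),np.array(b),rcond=None)[0];e=L[:2]-col;print(col,np.arctan2(e[1],e[0]),np.array(A)@col-b)
E
```

```text
lens [0.62867852 0.155965   0.33415009]
-3.4 [[15.4, -77.3], [35.6, -179.5]]
   ellipse ((374.4032287597656, 340.87567138671875), (65.29301452636719, 154.82957458496094), 110.25049591064453)
-3.3 [[9.6, -78.7], [22.4, -182.9]]
   ellipse ((374.3766174316406, 340.9414978027344), (67.46723175048828, 153.28924560546875), 105.85563659667969)
-3.2 [[3.8, -79.9], [8.9, -186.1]]
   ellipse ((374.3585510253906, 341.0430908203125), (68.62308502197266, 151.75970458984375), 101.19679260253906)
-3.136 [[0.1, -80.6], [0.2, -188.0]]
   ellipse ((374.3549499511719, 341.126708984375), (68.79757690429688, 150.81607055664062), 98.10066223144531)
-3.05 [[-4.9, -81.4], [-11.5, -190.4]]
   ellipse ((374.36358642578125, 341.2612609863281), (68.30574035644531, 149.62628173828125), 93.84256744384766)
LED ((373.010498046875, 342.3680419921875), (66.54598999023438, 144.74014282226562), 99.97005462646484)
[0.71587005 0.1507864 ] 3.0822690052050468 [-0.00017999  0.00061326 -0.00010258 -0.0007728   0.00067513]
```

```bash
sed -i 's/^az=.*/az=-3.2;lens=np.array([.6287,.1560,.3345])/' fin.py; python3 - <<'E'
from fin import *
t,q=pose(foc,az)
q2=q
bot.reach([.40,.10,.36],q2)
bot.servo_line(t,velocity=.1);bot.dwell(1.0)
o=get_obs();print(foc,t,o['position'],(R.from_quat(q).inv()*R.from_quat(o['orientation'])).magnitude(),o['wrist_force'],o['grip_force'],o['gripper_width'],np.abs(o['joint_vel']).max(),o['time_s'])
s=snap('scene');d=snap('side')
# board centre check: green board centroid in side view
h=cv2.cvtColor(d['frame'],cv2.COLOR_RGB2HSV);m=cv2.inRange(h,(45,90,60),(85,255,255));m[230:]=0
n,l,st,ce=cv2.connectedComponentsWithStats(m);i=1+st[1:,4].argmax();print(st[i],ce[i],proj(d,[foc]))
hand_in()
E
```

```text
[0.51575584 0.16260428 0.22136292] [0.47163703 0.16518408 0.26979973] [0.47164133 0.16517025 0.26977261] 8.058196351973799e-05 [ 0.29114003 -0.05772088 -0.32310681] 82.52302050590515 0.008662982557017222 0.0012677931708458229 28.95
[254 171  22  29 296] [264.61824324 184.44594595] [[263.62840264 184.7648411 ]]
the job is handed in; nothing more can be done
```

The job is handed in at 29 s of the 54 s allowed, and the judge's verdict is not shown to me. The keeper bar is parked in both cradles, and the board carrier is held still with its solder side facing the lens at the focus point. The side view puts the board about 1 pixel from where it should be.

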